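# Dress the jewellery display board

## Robot

A 6-joint arm with a two-finger parallel gripper is mounted at the origin on the work surface. World frame = base frame: x ahead of the robot, y to its left, z up, the work surface at z = 0. Lengths are in m, angles in rad, forces in N, time in s.
With the tool pointing down it reaches from about 0.325 to 0.775 m from the base axis. Payload 5.5 kg.
Tool frame: the origin (TCP) lies midway between the tips of the shut fingers; the grasp point (between the pads) lies env.grip_depth behind it (env.grip_depth is the distance from the TCP to the grasp point, in m); y points along the fingers, x is the direction in which the jaws open and shut, and the axes are right-handed (so a half turn about y gives the same grasp; the last joint's range is limited). The gripper opens to 85 mm and grips with 20 to 120 N. Pads are 22 mm wide; open, the fingers measure 114 mm over their backs; the gripper's body (76 mm by 85 mm) begins 54 mm behind the grasp point. The pads swing forward as they close: fully open they stand 13 mm farther back than shut.
Start: joints at [1.148, 0.091, 1.231, -0, 1.82, -0.057], TCP at [0.215, 0.56, 0.208] pointing down, gripper open.
Joint ranges: [-2.87, 2.87], [-0.86, 2.18], [0.17, 2.46], [-1.51, 4.65], [0.06, 2.69], [-2.65, 2.65]. Speed limits (rad/s): [2.57, 2.57, 3.01, 3.14, 3.14, 3.14].

## Interface

Orientations are given as a unit quaternion [w, x, y, z].
In Python, from cell import readout, camera, env gives the robot as it stands. The module is installed in compiled form; this text tells all that it offers.
- The arm moves only by the shell command python3 -m creep 'ROWS' [FORCE]. ROWS is JSON, a list of rows, each a list of 5 numbers: the shift along the world's x, y, z in cm, then the turn about the world's z in rad, then the finger opening in cm, from 0 to 8.54. A call has 1 to 8 rows; each row shifts and turns the commanded pose from where the row before left it; what a row does not reach is not made up. A row lasts 1/8 s, in which the tool goes at most 62.5 mm and 10.7 degrees, less where a joint would pass 70% of its speed; a pose out of reach is approached as far as the arm can. A call with a gripper value outside its range is refused whole. The fingers move at their own pace and stop on an object; FORCE is the grip in N (left out, the last holds). Time passes only in rows, so rows that do not move let the fingers close. It gives the time, the measured TCP pose, the force and the opening at its end, in the units of the state.
- readout.sense(): the state, without advancing time (a new reading comes with each control period).
- camera(name): name is "scene" or "top" or "wrist"; returns a dict with "pixels" (384x512x3 uint8, blue, green, red), "fovy" (degrees; the focal length in pixels is half the picture's height over the tangent of half this angle, whatever the lens; pixels are square), "cx", "cy" (the principal point, pixels), "k1" (the pictures are not rectified: a ray, as slopes to the right and down, at radius r is drawn at 1 + k1 r^2 times it, then the intrinsics apply), "xyz" and "orientation" of the camera in the world. Camera axes: x right, y down, z forward; pixel columns grow to the right and rows downward; lengths in m; the calibration is good to about 2 mm. A picture is of the moment at which its call begins. There is no depth.
- env.close_job(): hands the job in, once; it reports no verdict.
The state is a dict: "clock": time; "q": joint angles; "dq": joint speeds; "joint_torque": joint torques, N m; "eef_pos": TCP position; "orientation": TCP orientation; "wrist_force": force on the tool from outside, world axes, zero at the start; "wrist_torque": the same for the moment, N m; "gripper_width": finger opening in m.
Only numpy, scipy, OpenCV 4.12 (cv2) and the standard library are available. Lean on these libraries where they do the work, as an engineer would, in place of code of your own. Each camera call takes 0.05 s, during which the arm holds its last target. There are 200 camera calls.

## Task

Dress the red display board of the jewellery stall: stand the wooden jewel box on the stitched circle in front of the mirror and the round tin on top of the jewel box, stand the bead jar on the stitched circle in front of the ring tray, and stand the ring cone on top of the round wooden riser. In front means the customers' side, away from you; centre each thing carefully on its place, upright, and let go of it. Do not push the cash box, the bracelet stand or the gift boxes out of their places.

Things in the scene. Friction and masses are not known exactly. Their poses are not given: they have to be found in the camera images.
- jewel_box_mid (a point): dark wooden jewel box, shut, 56 x 56 mm square and 38 mm tall, with a flat lid bearing a thin brass square and a brass clasp on its side. The point is its centre, 19 mm above its underside; x and y are square to its sides, z up. About 120 g.
- tin_mid (a point): small round plain metal tin with lid, 46 mm diameter (44 mm below the lid), 26 mm tall. The point is its centre, 13 mm above its underside, z up. About 50 g.
- bead_jar_mid (a point): clear round jar full of mixed beads with a pale wooden lid, 48 mm diameter, 74 mm tall. The point is its centre, 37 mm above its underside, z up. About 150 g.
- ring_cone_mid (a point): white ceramic ring cone (a slim cone for finger rings) 90 mm tall: straight foot 46 mm diameter and 10 mm high, above it a cone that narrows from 38 mm diameter at 12 mm height to 12 mm at 88 mm height (about 27 mm at half height). The point is its centre, 45 mm above its underside, z up. About 110 g.
- mirror: tilted table mirror in a wooden frame, 92 mm wide, about 120 mm tall, fixed at the back (robot side) of the flat dark-red display board. Origin: centre of its base (60 mm deep, 86 mm wide) on the board's top, 6 mm above the table; x points to the front (customers' side, away from the robot), y left along the row, z up. The stitched circle in front (84 mm diameter) is centred 105 mm from it along +x.
- riser: round pale wooden riser, a disc 84 mm diameter, 30 mm high, fixed on the board (220 x 380 x 6 mm). Mirror, riser and ring tray stand in one row along its back, 120 mm apart, in varying order. Origin: centre of its underside on the board's top (its flat top is 30 mm higher); x to the front, y left along the row. The stitched circle in front of it is not used.
- ring_tray: low black tray holding rows of finger rings, 70 mm deep (x), 90 mm wide (y), 22 mm high, fixed on the board in the same row. Origin: centre of its underside on the board's top; x to the front, y along the row, z up. The stitched circle in front of it (84 mm diameter) has its centre 105 mm from this origin along +x.
- cash_box: bystander: green steel cash box with a carrying handle, 112 x 152 mm, 79 mm tall with handle, loose on the table; origin at the centre of its underside.
- bracelet_stand: bystander: black T-shaped bracelet stand with bangles on its bar, foot 90 x 120 mm, bar 150 mm long along y, 121 mm tall, loose on the table; origin at the centre of its underside.
- gift_boxes: bystander: two small flat cartons, one on the other as one piece, 85 x 85 mm, 55 mm tall, loose on the table; origin at the centre of its underside.
Things that resemble listed ones, but are neither listed nor needed, are in the scene too. Several things look just like the part that bears tin_mid: the one meant starts farthest from the robot's base.

How it is judged:
By the outcome, as a careful person would: the job done as asked, in the order asked, and still so for the second after the job is handed in, with the robot touching nothing.
It also fails if it takes over 128 s, if anything falls off the work surface, if the arm or the gripper's body presses on something with over 40 N, if the wrist force passes 120 N, or if a joint passes its speed limit or range.

## Working session

There is one attempt and no reset: what is moved stays moved. The work goes in short steps, Python scripts to look and compute and a shell command to move; the robot and the scene stay as the last step left them, time stands still between calls to the robot, and variables do not carry over. Pictures are saved under pics/ and viewed, about 12 in all and at most 16, crops included, and the job is handed in when it is done.

```bash
mkdir -p pics
cat > h.py <<'E'
import numpy as np,cv2
from scipy.spatial.transform import Rotation as R
from cell import readout,camera,env
def take(n,f):
    c=camera(n);cv2.imwrite(f'pics/{f}.png',c['pixels']);np.save(f'pics/{f}.npy',{k:v for k,v in c.items()},allow_pickle=True);return c
def load(f): return np.load(f'pics/{f}.npy',allow_pickle=True).item()
def K(c):
    f=192/np.tan(np.radians(c['fovy'])/2);return f
def rot(c):
    q=c['orientation'];return R.from_quat([q[1],q[2],q[3],q[0]]).as_matrix()
def proj(c,P):
    p=(np.atleast_2d(P)-np.array(c['xyz']))@rot(c);s=p[:,:2]/p[:,2:];r2=(s**2).sum(1,keepdims=True)
    return s*(1+c['k1']*r2)*K(c)+[c['cx'],c['cy']]
def ray(c,uv):
    d=(np.atleast_2d(uv).astype(float)-[c['cx'],c['cy']])/K(c);s=d.copy()
    for _ in range(30): s=d/(1+c['k1']*(s**2).sum(1,keepdims=True))
    return np.c_[s,np.ones(len(s))]@rot(c).T
def at(c,uv,z):
    d=ray(c,uv);o=np.array(c['xyz']);return o+d*((z-o[2])/d[:,2:])
E
python3 - <<'E'
from h import *
for n in ['scene','top']:
    c=take(n,n+'0');print(n,c['fovy'],c['cx'],c['cy'],c['k1'],c['xyz'],c['orientation'])
    cv2.imwrite(f'pics/{n}0b.png',cv2.resize(c['pixels'],(800,600),interpolation=cv2.INTER_CUBIC))
print(readout.sense(),env.grip_depth)
E
```

```text
scene 49.46657163804443 253.16092476777473 192.5673604969407 -0.10753132423096923 [1.33067037 0.1949086  0.75846538] [-0.24876711  0.53001303  0.73137843 -0.34969516]
top 50.40742477504185 254.36854633859062 192.7677151417509 -0.01661128816675233 [ 0.32648873 -0.09118179  1.15254978] [-0.07203153  0.7071579  -0.70085583  0.05950016]
{'clock': 0.1, 'q': array([ 1.14829207e+00,  9.18066922e-02,  1.23177290e+00, -1.39030268e-05,
        1.81980970e+00, -5.66979077e-02]), 'dq': array([-8.66635673e-04, -2.54715730e-03, -9.16581871e-05,  3.95872787e-05,
        3.20129314e-03,  2.18814444e-03]), 'joint_torque': array([ 1.96701789e-03, -4.60214818e+01, -4.19219148e+01, -6.08287428e-05,
        1.05500099e-02, -1.15650670e-05]), 'eef_pos': array([0.21450425, 0.56002748, 0.20734594]), 'orientation': array([-0.58226908,  0.5829367 ,  0.40017575, -0.40125664]), 'wrist_force': array([ 0.45470547, -1.09124665, -0.2387136 ]), 'wrist_torque': array([0.01922251, 0.02160199, 0.00580794]), 'gripper_width': 0.08564063936159255} 0.0187
```

View pics/top0b.png

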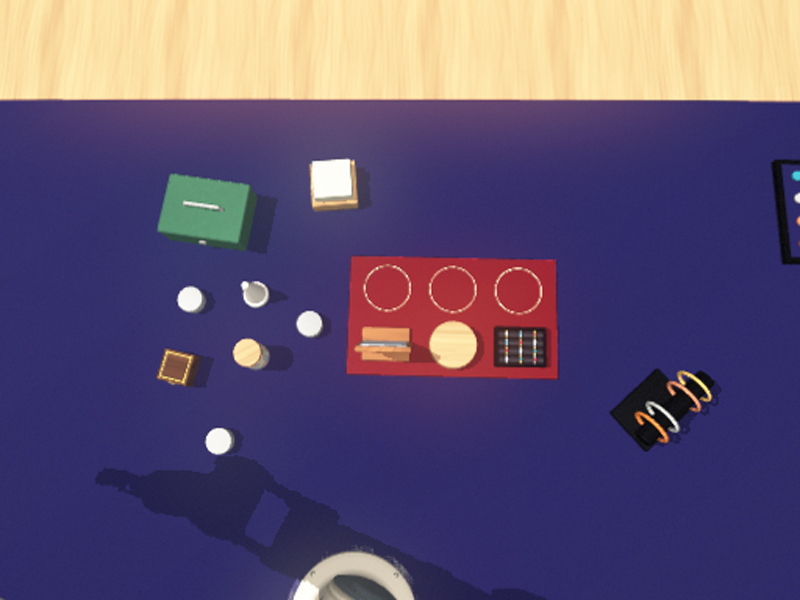

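View pics/scene0b.png

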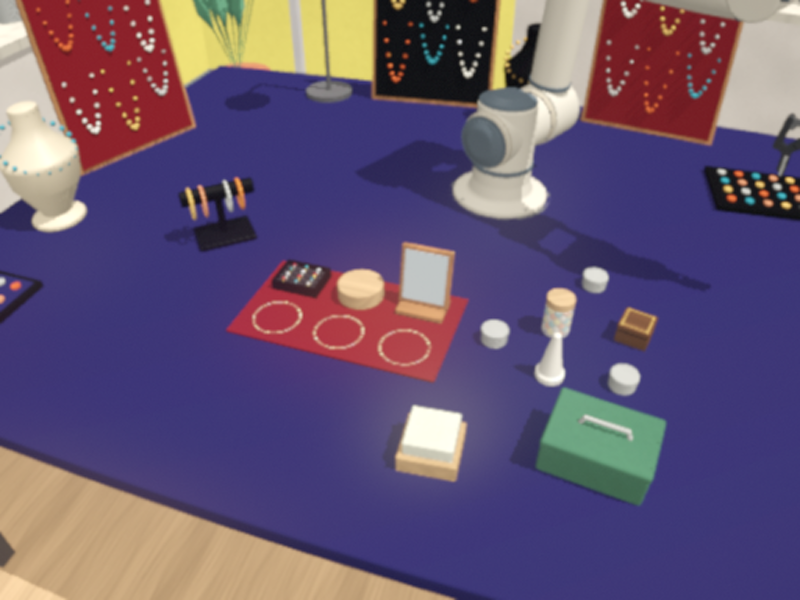

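The top view shows the board with the mirror at (385,343), the riser at (452,345) and the tray at (520,347). The jewel box is at (177,367), the jar at (250,353) and the cone at (255,293). Three tins are at (191,299), (309,324) and (218,441). Next I'll work out metric positions.

Run:
```python
from h import *
s=load('scene0');t=load('top0')
print(proj(t,[[0,0,0],[.215,.56,.208]])*800/512, proj(s,[[0,0,0],[.215,.56,.208]])*800/512)
T={'tinA':((191,299),.026),'tinB':((309,324),.026),'tinC':((218,441),.026),'box':((178,366),.038),'jar':((248,352),.074),'c1':((387,288),.006),'c2':((453,289),.006),'c3':((519,291),.006),'riser':((452,344),.036),'tray':((520,346),.028),'conefoot':((257,294),.008),'cash':((207,210),.07),'gift':((333,182),.04)}
for k,(p,z) in T.items():
    P=at(t,np.array(p)*.64,z)[0]; print(k,P.round(4),np.hypot(*P[:2]).round(3), 'scene px',(proj(s,P)*1.5625)[0].round(0))
def up(c,x0,x1,y0,y1,k): return cv2.resize(c['pixels'][y0:y1,x0:x1],None,fx=k,fy=k,interpolation=cv2.INTER_CUBIC)
cv2.imwrite('pics/z1.png',up(t,95,365,155,295,2.9))
cv2.imwrite('pics/z2.png',up(s,290,440,160,260,5))
```

```text
[[352.98164348 616.7292934 ]
 [-39.51642276 493.37114999]] [[498.19461945 193.35910685]
 [799.07874847 201.06437871]]
tinA [0.54   0.3044 0.026 ] 0.62 scene px [621. 373.]
tinB [0.496 0.088 0.026] 0.504 scene px [493. 328.]
tinC [0.2891 0.2395 0.026 ] 0.375 scene px [594. 274.]
box [0.4176 0.3148 0.038 ] 0.523 scene px [633. 320.]
jar [0.4397 0.183  0.074 ] 0.476 scene px [558. 296.]
c1 [ 0.5671 -0.0501  0.006 ] 0.569 scene px [403. 346.]
c2 [ 0.566  -0.1713  0.006 ] 0.591 scene px [337. 331.]
c3 [ 0.5632 -0.292   0.006 ] 0.634 scene px [275. 316.]
riser [ 0.461  -0.1669  0.036 ] 0.49 scene px [360. 283.]
tray [ 0.4594 -0.2875  0.028 ] 0.542 scene px [300. 274.]
conefoot [0.5537 0.1889 0.008 ] 0.585 scene px [546. 371.]
cash [0.694  0.2717 0.07  ] 0.745 scene px [597. 421.]
gift [0.7591 0.0511 0.04  ] 0.761 scene px [430. 433.]
```

View pics/z2.png

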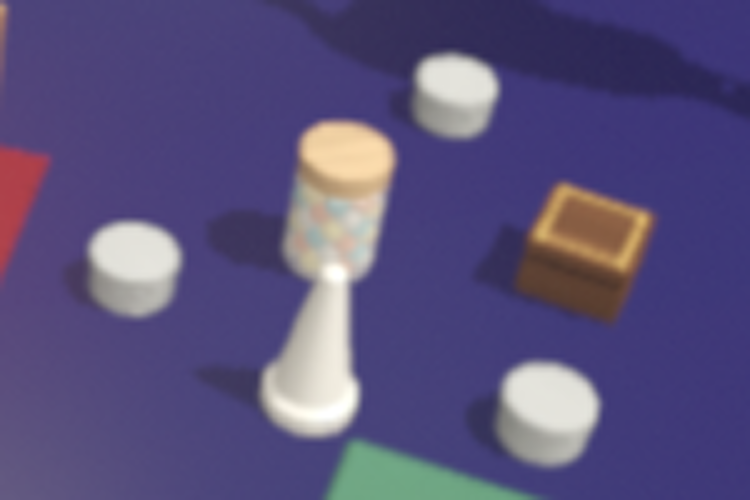

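Of the three lookalike tins, A is at top (191,299) and scene (621,373), 0.62 m from the base. B is at top (309,324), 0.50 m away, and C at top (218,441), 0.375 m away. A is the farthest, and the crop shows it as the plain tin nearest the cash box, so A is the one meant. Next I'll refine the positions by fitting silhouettes in both cameras.

```bash
cat > fit.py <<'E'
from h import *
from scipy.optimize import least_squares
a=np.linspace(0,2*np.pi,60,endpoint=False)
def cyl(*rz): return np.vstack([np.c_[r*np.cos(a),r*np.sin(a),0*a+z] for r,z in rz])
sq=28*np.array([[1,1],[1,-1],[-1,-1],[-1,1]])/1000
def box(yaw): 
    c,s=np.cos(yaw),np.sin(yaw);q=sq@np.array([[c,s],[-s,c]]);return np.vstack([np.c_[q,np.full(4,z)] for z in(0,.038)])
SH={'tin':cyl((.022,0),(.023,.018),(.023,.026)),'jar':cyl((.024,0),(.024,.074)),'cone':cyl((.023,0),(.023,.010),(.019,.012),(.006,.088)),'riser':cyl((.042,0),(.042,.03))}
def masks(c):
    p=c['pixels'];hsv=cv2.cvtColor(p,cv2.COLOR_BGR2HSV).astype(int);b,g,r=[p[...,i].astype(int) for i in range(3)]
    return hsv,b,g,r
def blob(c,P,pad=4,thr=None):
    # non-blue foreground near the projected guess
    hsv,b,g,r=masks(c);m=((r>b*0.72)|(r>120)).astype(np.uint8) if thr is None else thr(b,g,r).astype(np.uint8)
    n,l,st,ce=cv2.connectedComponentsWithStats(m)
    u=proj(c,P).mean(0);h=np.zeros_like(m);cv2.fillConvexPoly(h,cv2.convexHull(np.round(proj(c,P)).astype(np.int32)),1)
    k=np.bincount(l[(h>0)&(m>0)],minlength=n);k[0]=0;k=k.argmax();return l==k
def sil(c,P,S=8):
    q=cv2.convexHull((proj(c,P)*S).astype(np.float32));M=cv2.moments(q);return np.array([M['m10']/M['m00'],M['m01']/M['m00']])/S,M['m00']/S/S
def locate(c,pts,xy,z0=0,thr=None):
    P=lambda xy:pts+[*xy,z0]
    m=blob(c,P(xy),thr=thr);ys,xs=np.nonzero(m);ce=np.array([xs.mean(),ys.mean()])
    s=least_squares(lambda v:sil(c,P(v))[0]-ce,xy,diff_step=1e-3)
    return s.x,m.sum(),sil(c,P(s.x))[1],m
E
python3 - <<'E'
from fit import *
s=load('scene0');t=load('top0')
for n,c in(('top',t),('scene',s)):
    for k,g in (('tin',(.54,.304)),('jar',(.44,.183)),('cone',(.554,.189))):
        x,A,B,m=locate(c,SH[k],g);print(n,k,x.round(4),A,B.round(0))
    best=[]
    m=blob(c,box(0)+[.418,.315,0])
    for y in np.radians(np.arange(-45,45,1)):
        ys,xs=np.nonzero(m);ce=[xs.mean(),ys.mean()]
        v=least_squares(lambda v:sil(c,box(y)+[*v,0])[0]-ce,(.418,.315),diff_step=1e-3).x
        h=np.zeros(m.shape,np.uint8);cv2.fillConvexPoly(h,cv2.convexHull(np.round(proj(c,box(y)+[*v,0])*16).astype(np.int32)),1,shift=4)
        best.append(((h&m).sum()/(h|m).sum(),np.degrees(y),v))
    best.sort(key=lambda b:-b[0]);print(n,'box',best[:4])
    # board
    hsv,b,g,r=masks(c);red=((r>90)&(g<60)&(b<80)).astype(np.uint8)
    red=cv2.morphologyEx(red,cv2.MORPH_CLOSE,np.ones((9,9)))
    cs,_=cv2.findContours(red,cv2.RETR_EXTERNAL,cv2.CHAIN_APPROX_NONE);C=max([q for q in cs if abs(cv2.moments(q)['m10']/max(cv2.moments(q)['m00'],1)-proj(c,[[.51,-.17,0]])[0,0])<30],key=cv2.contourArea)
    W=at(c,C[:,0].astype(float),.006)[:,:2].astype(np.float32);print('board',cv2.minAreaRect(W))
    # stitched circles
    for i,g0 in enumerate([(.567,-.050),(.566,-.171),(.563,-.292)]):
        ang=np.linspace(0,2*np.pi,180,endpoint=False)
        def sc(v):
            rad=np.linspace(.034,.049,31);X=np.array([[v[0]+q*np.cos(aa),v[1]+q*np.sin(aa),.006] for aa in ang for q in rad])
            uv=proj(c,X).astype(np.float32);I=cv2.remap(c['pixels'][...,1].astype(np.float32),uv[:,0].reshape(180,31),uv[:,1].reshape(180,31),cv2.INTER_CUBIC)
            w=np.clip(I-np.median(I,1,keepdims=True),0,None)**2;return (w*rad).sum(1)/w.sum(1)
        v=np.array(g0)
        for _ in range(6):
            rr=sc(v);A=np.c_[np.cos(ang),np.sin(ang),np.ones(180)];d=np.linalg.lstsq(A,rr,rcond=None)[0];v=v+d[:2]
        print('circle',i,v.round(4),d[2].round(4))
    x,A,B,m=locate(c,SH['riser'],(.461,-.167),.006,thr=lambda b,g,r:(g>110)&(r>140));print('riser',x.round(4),A,B)
q=readout.sense()['orientation'];M=R.from_quat([q[1],q[2],q[3],q[0]]).as_matrix();print(M.round(3))
E
```

```text
Traceback (most recent call last):
AttributeError: 'float' object has no attribute 'round'
```

```bash
cat > meas.py <<'E'
from fit import *
s=load('scene0');t=load('top0')
for n,c in(('top',t),('scene',s)):
    for k,g in (('tin',(.54,.304)),('jar',(.44,.183)),('cone',(.554,.189))):
        x,A,B,m=locate(c,SH[k],g);print(n,k,x.round(4),A,round(B))
    best=[]
    m=blob(c,box(0)+[.418,.315,0])
    for y in np.radians(np.arange(-45,45,1)):
        ys,xs=np.nonzero(m);ce=[xs.mean(),ys.mean()]
        v=least_squares(lambda v:sil(c,box(y)+[*v,0])[0]-ce,(.418,.315),diff_step=1e-3).x
        h=np.zeros(m.shape,np.uint8);cv2.fillConvexPoly(h,cv2.convexHull(np.round(proj(c,box(y)+[*v,0])*16).astype(np.int32)),1,shift=4)
        best.append(((h&m).sum()/(h|m).sum(),np.degrees(y),v))
    best.sort(key=lambda b:-b[0]);print(n,'box',[(b[0].round(3),b[1].round(),b[2].round(4)) for b in best[:4]])
    hsv,b,g,r=masks(c);red=((r>90)&(g<60)&(b<80)).astype(np.uint8)
    red=cv2.morphologyEx(red,cv2.MORPH_CLOSE,np.ones((9,9)))
    cs,_=cv2.findContours(red,cv2.RETR_EXTERNAL,cv2.CHAIN_APPROX_NONE);C=max([q for q in cs if abs(cv2.moments(q)['m10']/max(cv2.moments(q)['m00'],1)-proj(c,[[.51,-.17,0]])[0,0])<30],key=cv2.contourArea)
    W=at(c,C[:,0].astype(float),.006)[:,:2].astype(np.float32);print('board',cv2.minAreaRect(W))
    for i,g0 in enumerate([(.567,-.050),(.566,-.171),(.563,-.292)]):
        ang=np.linspace(0,2*np.pi,180,endpoint=False)
        def sc(v):
            rad=np.linspace(.034,.049,31);X=np.array([[v[0]+q*np.cos(aa),v[1]+q*np.sin(aa),.006] for aa in ang for q in rad])
            uv=proj(c,X).astype(np.float32);I=cv2.remap(c['pixels'][...,1].astype(np.float32),uv[:,0].reshape(180,31),uv[:,1].reshape(180,31),cv2.INTER_CUBIC)
            w=np.clip(I-np.median(I,1,keepdims=True),0,None)**2;return (w*rad).sum(1)/w.sum(1)
        v=np.array(g0)
        for _ in range(6):
            rr=sc(v);A=np.c_[np.cos(ang),np.sin(ang),np.ones(180)];d=np.linalg.lstsq(A,rr,rcond=None)[0];v=v+d[:2]
        print('circle',i,v.round(4),d[2].round(4))
    x,A,B,m=locate(c,SH['riser'],(.461,-.167),.006,thr=lambda b,g,r:(g>110)&(r>140));print('riser',x.round(4),A,round(B))
q=readout.sense()['orientation'];M=R.from_quat([q[1],q[2],q[3],q[0]]).as_matrix();print(M.round(3))
E
python3 meas.py
```

```text
top tin [0.542  0.3085] 253 245
top jar [0.4402 0.1868] 383 363
top cone [0.5544 0.1922] 257 233
top box [(np.float64(0.933), np.float64(-11.0), array([0.4168, 0.321 ])), (np.float64(0.931), np.float64(-13.0), array([0.4169, 0.321 ])), (np.float64(0.928), np.float64(-12.0), array([0.4168, 0.321 ])), (np.float64(0.926), np.float64(-10.0), array([0.4167, 0.321 ]))]
board ((0.5166212916374207, -0.1689227968454361), (0.3792656362056732, 0.2205120474100113), 89.0864028930664)
circle 0 [ 0.5688 -0.0496] 0.0418
circle 1 [ 0.5669 -0.1697] 0.0418
circle 2 [ 0.565  -0.2896] 0.0418
riser [ 0.4624 -0.1684] 738 757
scene tin [0.5392 0.3094] 379 324
scene jar [0.4963 0.1906] 1110 589
scene cone [0.4853 0.1906] 1110 400
scene box [(np.float64(0.975), np.float64(-15.0), array([0.4138, 0.3222])), (np.float64(0.973), np.float64(-14.0), array([0.4138, 0.3222])), (np.float64(0.971), np.float64(-13.0), array([0.4137, 0.3222])), (np.float64(0.966), np.float64(-16.0), array([0.4138, 0.3221]))]
board ((-0.9316788911819458, -0.5506040453910828), (0.6981937885284424, 0.09188885986804962), 20.946582794189453)
circle 0 [ 0.5661 -0.0491] 0.0419
circle 1 [ 0.5641 -0.1693] 0.0417
circle 2 [ 0.562  -0.2896] 0.0418
riser [ 0.4567 -0.1678] 661 653
[[ 0.358 -0.001 -0.934]
 [ 0.934 -0.002  0.358]
 [-0.002 -1.     0.   ]]
```

```bash
python3 -m creep '[[3.35,-3.975,0,0.025,8.5],[3.35,-3.975,0,0.025,8.5],[3.35,-3.975,0,0.025,8.5],[3.35,-3.975,0,0.025,8.5],[3.35,-3.975,0,0.02,8.5],[3.35,-3.975,0,0.02,8.5],[0,0,0,0,8.5],[0,0,0,0,8.5]]' 40
python3 - <<'E'
from fit import *
c=take('wrist','w1');print(c['xyz'],c['fovy'],c['k1'],rot(c).round(3))
p=c['pixels'].copy()
for (P,col) in ((box(np.radians(-13))+[.4155,.3215,0],(0,255,0)),(SH['tin']+[.5406,.309,0],(0,255,255)),(SH['jar']+[.4395,.1865,0],(255,255,0))):
    for u in proj(c,P): cv2.circle(p,tuple(np.round(u).astype(int).tolist()),1,col,-1)
cv2.imwrite('pics/w1o.png',cv2.resize(p,(800,600)))
E
```

```text
clock: 1.1
eef_pos: [0.4154, 0.3219, 0.208]
orientation: [0.553, -0.553, -0.44, 0.441]
wrist_force: [-0.4, -0.3, 1.1]
gripper_width: 0.0848
[0.35017365 0.336826   0.37490742] 70.75415160583542 0.020731072642452577 [[ 0.225  0.94   0.256]
 [ 0.974 -0.217 -0.06 ]
 [-0.001  0.263 -0.965]]
```

View pics/w1o.png

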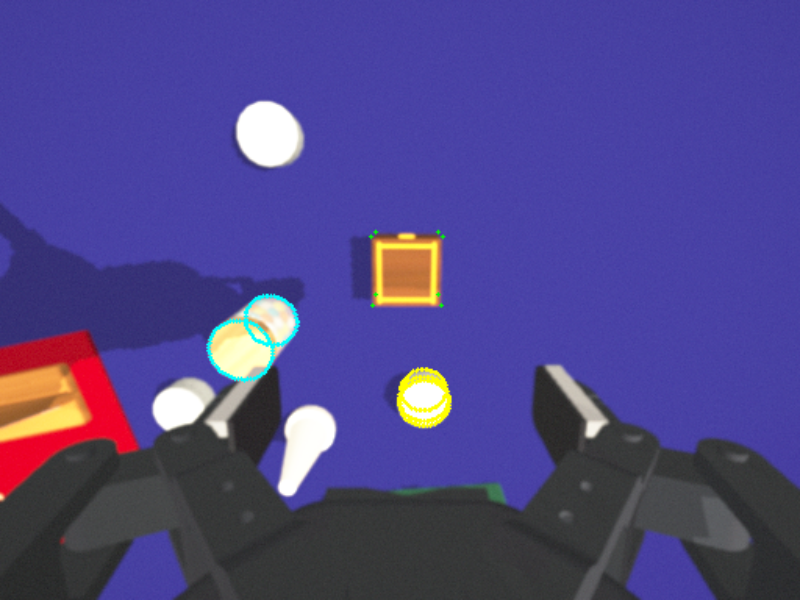

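The overlay lands on the box at (407,270) to within about 1 mm, with the yaw correct and the clasp on the side away from the jaws. The tin at (424,398) and the jar also line up. I'll go down and grip the box.

```bash
python3 -m creep '[[0,0,-5.5,0,8.5],[0,0,-5.5,0,8.5],[0,0,-5,0,8.5],[0,0,-3,0,8.5],[0,0,-1.5,0,8.5],[0,0,0,0,4.5],[0,0,0,0,4.5],[0,0,0,0,4.5]]' 40
python3 -m creep '[[0,0,0,0,4.5],[0,0,0,0,4.5],[0,0,4,0,4.5],[0,0,5,0,4.5],[0,0,5,0,4.5],[0,0,0,0,4.5]]'
```

```text
clock: 2.15
eef_pos: [0.4167, 0.3227, 0.0054]
orientation: [-0.553, 0.553, 0.442, -0.439]
wrist_force: [-0.5, 0.6, 4.0]
gripper_width: 0.0548
clock: 2.9
eef_pos: [0.4176, 0.323, 0.1491]
orientation: [-0.553, 0.553, 0.444, -0.437]
wrist_force: [0.2, 0.1, -0.4]
gripper_width: 0.0544
```

```bash
python3 -m creep '[[2.14,-5.32,0.3,0.03,4.5],[2.14,-5.32,0.3,0.03,4.5],[2.14,-5.32,0.3,0.03,4.5],[2.14,-5.32,0,0.03,4.5],[2.14,-5.32,0,0.03,4.5],[2.14,-5.32,0,0.03,4.5],[2.14,-5.32,0,0.03,4.5],[0,0,0,0,4.5]]'
python3 - <<'E'
from fit import *
S=readout.sense();q=S['orientation'];M=R.from_quat([q[1],q[2],q[3],q[0]]).as_matrix();print(S['eef_pos'],np.degrees(np.arctan2(M[1,0],M[0,0])),S['wrist_force'])
take('top','t2');c=take('wrist','w2')
p=c['pixels'].copy()
x,y,z=S['eef_pos']; yaw=np.arctan2(M[1,0],M[0,0])
for u in proj(c,box(yaw)+[x,y,z-.004]): cv2.circle(p,tuple(np.round(u).astype(int).tolist()),1,(0,255,0),-1)
for u in proj(c,cyl((.042,.006))+[.5675,-.0494,0]): cv2.circle(p,tuple(np.round(u).astype(int).tolist()),0,(255,255,0),-1)
cv2.imwrite('pics/w2o.png',cv2.resize(p,(800,600)))
E
```

```text
clock: 3.9
eef_pos: [0.5653, -0.0544, 0.15]
orientation: [0.506, -0.505, -0.494, 0.496]
wrist_force: [-0.1, -0.3, -1.6]
gripper_width: 0.0544
[ 0.5652883  -0.05437221  0.15001415] 88.79086515061523 [-0.06499804 -0.30619593 -1.57651415]
```

View pics/w2o.png

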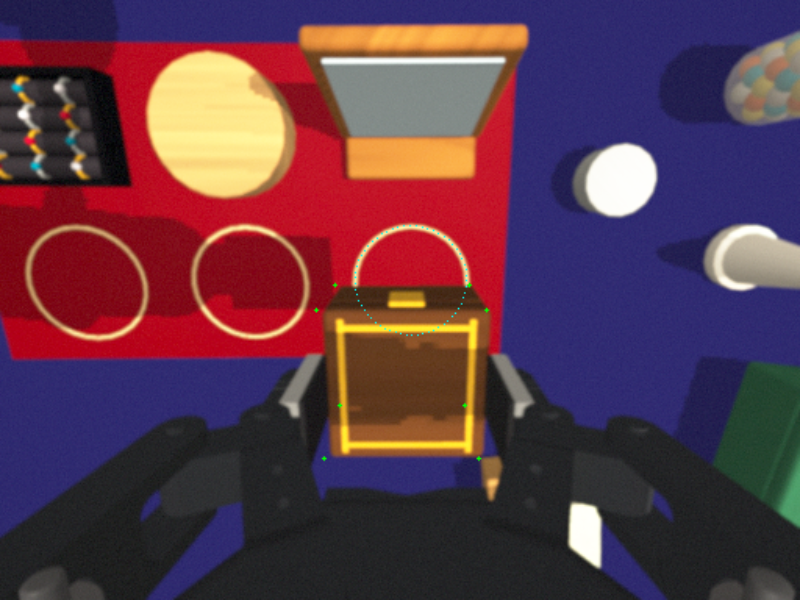

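The box at (407,385) is centred in the jaws, and the predicted circle matches the stitched one at (411,280). I'll correct by +2 mm in x and +5 mm in y, then lower.

```bash
python3 -m creep '[[0.22,0.5,-4,0,4.5],[0,0,-4,0,4.5],[0,0,-3,0,4.5],[0,0,-1.5,0,4.5],[0,0,-0.8,0,4.5],[0,0,0,0,4.5],[0,0,0,0,4.5]]'
```

```text
clock: 4.88
eef_pos: [0.5685, -0.0456, 0.0209]
orientation: [-0.503, 0.505, 0.497, -0.496]
wrist_force: [0.1, -0.6, -1.0]
gripper_width: 0.0544
```

```bash
python3 -m creep '[[-0.1,-0.38,-0.4,0,4.5],[0,0,-0.4,0,4.5],[0,0,0,0,4.5],[0,0,0,0,4.5]]'
```

```text
clock: 5.38
eef_pos: [0.5667, -0.0496, 0.0115]
orientation: [-0.504, 0.504, 0.496, -0.496]
wrist_force: [-0.7, -1.1, 0.5]
gripper_width: 0.0547
```

```bash
python3 -m creep '[[0.08,0,-0.05,0,4.5],[0,0,0,0,4.5],[0,0,0,0,7],[0,0,0,0,7.5],[0,0,0,0,8.5],[0,0,5,0,8.5],[0,0,5,0,8.5],[0,0,5,0,8.5]]'
python3 -m creep '[[-2,5.5,3,0,8.5],[-2,5.5,3,0,8.5],[0,5.5,0,0,8.5],[0,5.5,0,0,8.5],[0,5.5,0,0,8.5],[0,4,0,0,8.5],[0,0,0,0,8.5]]'
python3 - <<'E'
from fit import *
print(readout.sense()['eef_pos'])
for n in('top','scene'):
    c=take(n,n+'3');p=c['pixels'].copy()
    for z,pts in((0,cyl((.042,.006))+[.5675,-.0494,0]),(0,box(np.radians(-.9))+[.5675,-.0494,.006])):
        for u in proj(c,pts+([.0013,0,0] if n=='top' else [-.0014,0.0003,0])): cv2.circle(p,tuple(np.round(u).astype(int).tolist()),0,(0,255,0),-1)
    u=proj(c,[[.55,-.05,0]])[0].astype(int);cv2.imwrite(f'pics/{n}3z.png',cv2.resize(p[u[1]-40:u[1]+40,u[0]-50:u[0]+50],None,fx=4,fy=4,interpolation=cv2.INTER_CUBIC))
a_,b_=[cv2.imread(f'pics/{n}3z.png') for n in('top','scene')];cv2.imwrite('pics/c3.png',np.hstack([a_,b_]))
E
```

```text
clock: 6.38
eef_pos: [0.5672, -0.0493, 0.1622]
orientation: [0.504, -0.504, -0.496, 0.496]
wrist_force: [0.1, 0.3, 0.7]
gripper_width: 0.0851
clock: 7.25
eef_pos: [0.5287, 0.2629, 0.217]
orientation: [0.503, -0.503, -0.497, 0.497]
wrist_force: [-0.5, -0.3, 0.4]
gripper_width: 0.0851
[0.52870901 0.262861   0.21700955]
```

View pics/c3.png

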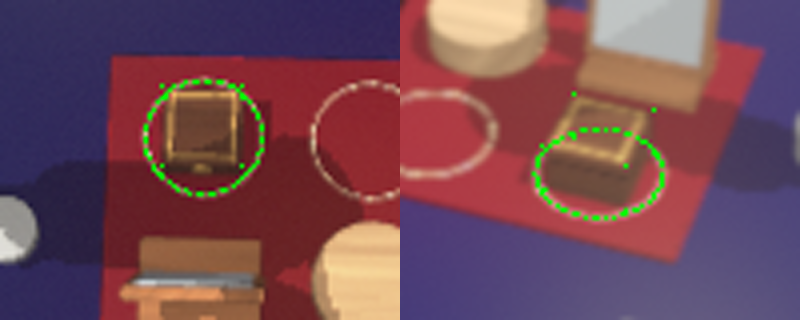

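Run:
```python
from fit import *
c=take('wrist','w3')
w=lambda b,g,r:(r>150)&(b>130)&(g>140)
for f in('w1','w3'):
    c=load(f)
    for k,g in(('tin',(.5406,.309)),('cone',(.553,.192)),('jar',(.4395,.187))):
        try:
            x,A,B,m=locate(c,SH[k],g,thr=w if k!='jar' else (lambda b,g,r:(r>b*.8)|(g>110)));print(f,k,x.round(4),A,round(B))
        except Exception as e: print(f,k,e)
for f,thr in(('top3',None),('scene3',None),('w2',None)):
    c=load(f)
    x,A,B,m=locate(c,box(np.radians(-.9)),(.5675,-.0494),.006,thr=lambda b,g,r:(g>.42*r)&(r>1.15*b)&(r>35));print(f,'box',x.round(4),A,round(B))
```

```text
w1 tin [0.5426 0.3084] 946 929
w1 cone [0.5547 0.1919] 1315 1241
w1 jar [0.6072 0.2266] 53408 1923
w3 tin [0.5419 0.309 ] 992 957
w3 cone [0.5542 0.192 ] 1083 982
w3 jar [0.4392 0.1858] 2103 1976
top3 box [ 0.5665 -0.0511] 594 450
scene3 box [ 0.5092 -0.0697] 2944 554
w2 box [ 0.6262 -0.0537] 11519 2932
```

```bash
python3 -m creep '[[1.33,4.6,0,0,8.5],[0,0,-5,0,8.5],[0,0,-5,0,8.5],[0,0,-3,0,8.5],[0,0,0,0,8.5],[0,0,0,0,8.5]]'
```

```text
clock: 8.15
eef_pos: [0.5438, 0.3057, 0.0901]
orientation: [-0.504, 0.505, 0.497, -0.495]
wrist_force: [-0.0, -0.3, 1.0]
gripper_width: 0.0853
```

```bash
python3 -m creep '[[-0.18,0.33,-4,0,8.5],[0,0,-3.2,0,8.5],[0,0,-1.5,0,8.5],[0,0,0,0,8.5],[0,0,0,0,8.5],[0,0,0,0,3.5],[0,0,0,0,3.5],[0,0,0,0,3.5]]' 40
python3 -m creep '[[0,0,0,0,3.5],[0,0,0,0,3.5]]'
```

```text
clock: 9.15
eef_pos: [0.5416, 0.3097, 0.0024]
orientation: [-0.504, 0.504, 0.497, -0.495]
wrist_force: [-0.4, -0.6, 0.3]
gripper_width: 0.0351
clock: 9.4
eef_pos: [0.5416, 0.3097, 0.0022]
orientation: [-0.504, 0.504, 0.497, -0.495]
wrist_force: [-0.3, 0.0, 5.8]
gripper_width: 0.035
```

Run:
```python
from h import *
c=take('wrist','w4');s=take('scene','s4')
a=cv2.resize(c['pixels'],(533,400));u=proj(s,[[.54,.309,0.02]])[0].astype(int)
b=cv2.resize(s['pixels'][max(u[1]-50,0):u[1]+50,u[0]-33:u[0]+33],(264,400),interpolation=cv2.INTER_CUBIC)
cv2.imwrite('pics/c4.png',np.hstack([a,b]))
```

```text
(no output)
```

View pics/c4.png

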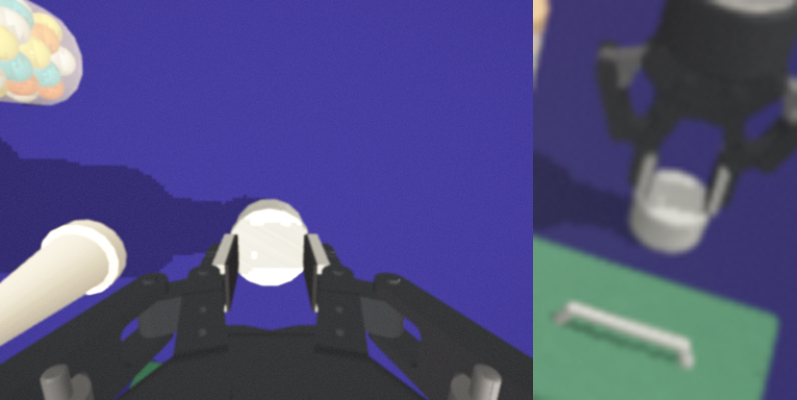

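Run:
```python
from fit import *
c=load('w4');s=load('s4');k=533/512
print('tcp, +.019, tin', proj(c,[[.5416,.3097,.002],[.5416,.3097,.021]])*k, sil(c,SH['tin']+[.5416,.3097,0])[0]*k, c['xyz'])
w=lambda b,g,r:(r>170)&(b>160)&(g>170)
for z in(0,):
  x,A,B,m=locate(c,SH['tin'],(.541,.3097),z,thr=w);ys,xs=np.nonzero(m);print(x,A,B,xs.min()*k,xs.max()*k,ys.min()*k,ys.max()*k)
p=c['pixels'][170:310,190:340].copy()
for u in proj(c,SH['tin']+[.5416,.3097,0]): cv2.circle(p,(int(round(u[0]-190)),int(round(u[1]-170))),0,(0,255,0),-1)
for i in(-1,1):
  for u in proj(c,[[.5306,.3097+i*.0175,.002],[.5526,.3097+i*.0175,.002]]): cv2.circle(p,(int(round(u[0]-190)),int(round(u[1]-170))),1,(0,0,255),-1)
cv2.imwrite('pics/c5.png',cv2.resize(p,None,fx=4,fy=4,interpolation=cv2.INTER_NEAREST))
```

```text
tcp, +.019, tin [[270.90468606 232.79951402]
 [270.94025234 245.36201884]] [270.94162748 243.35044372] [0.4742736  0.31061757 0.16893695]
[0.54161382 0.3075142 ] 4830 5207.469834820717 213.408203125 306.05859375 200.916015625 284.197265625
```

View pics/c5.png

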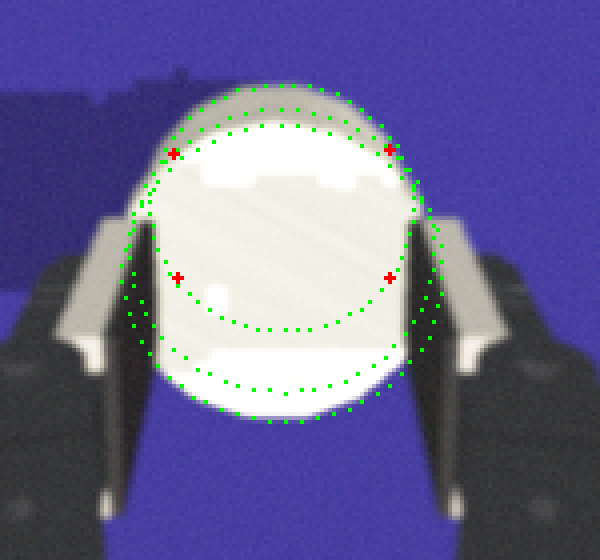

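```bash
python3 -m creep '[[0,0,2,0,3.5],[0,0,2,0,3.5],[0,0,2,0,3.5],[0,0,0,0,3.5],[0,0,0,0,3.5]]'
python3 - <<'E'
from fit import *
c=take('wrist','w5');s=take('scene','s5')
a=cv2.resize(c['pixels'],(533,400));u=proj(s,[[.54,.309,0.04]])[0].astype(int)
b=cv2.resize(s['pixels'][max(u[1]-50,0):u[1]+50,u[0]-33:u[0]+33],(264,400),interpolation=cv2.INTER_CUBIC)
cv2.imwrite('pics/c6.png',np.hstack([a,b]))
E
```

```text
clock: 10.12
eef_pos: [0.5407, 0.3094, 0.0606]
orientation: [0.504, -0.504, -0.496, 0.496]
wrist_force: [-1.0, 0.1, -0.3]
gripper_width: 0.0352
```

View pics/c6.png

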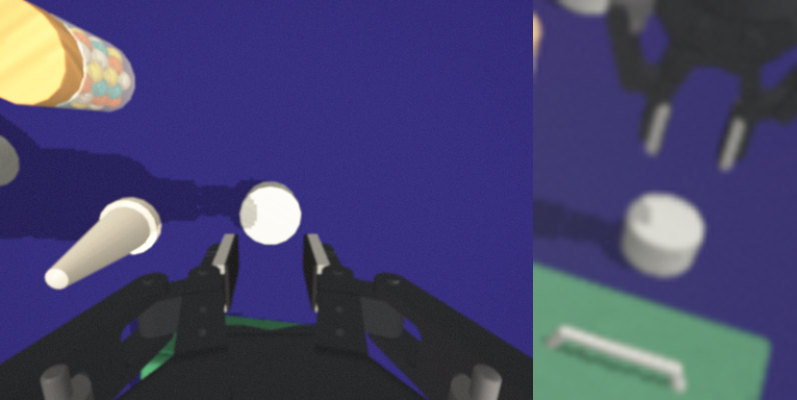

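The tin stayed behind at (270,212), unmoved. The fingertips at 35 mm opening really sit about 24 mm above the reported TCP, and they only touched the lid. I need to go about 2 cm lower with the fingers part open.

```bash
python3 -m creep '[[0,0,0,0,6.2],[0,0,0,0,6.2],[0,0,0,0,6.2],[0,0,0,0,6.2]]'
python3 - <<'E'
from fit import *
c=take('wrist','w6')
x,A,B,m=locate(c,SH['tin'],(.541,.309),thr=lambda b,g,r:(r>130)&(b>120)&(g>130));print(x,A,B)
E
python3 -m creep '[[0,0,-3,0,6.2],[0,0,-2,0,6.2],[0,0,-1,0,6.2],[0,0,-0.5,0,6.2],[0,0,0,0,6.2],[0,0,0,0,6.2]]'
```

```text
clock: 10.72
eef_pos: [0.5409, 0.3094, 0.0609]
orientation: [-0.504, 0.504, 0.496, -0.496]
wrist_force: [-0.2, 0.3, 0.4]
gripper_width: 0.062
[0.54149485 0.30870202] 2772 2778.8553782481467
clock: 11.52
eef_pos: [0.5415, 0.3098, -0.0031]
orientation: [-0.504, 0.504, 0.497, -0.495]
wrist_force: [0.0, -0.3, 0.6]
gripper_width: 0.0621
```

```bash
python3 -m creep '[[0,-0.05,-0.4,0,6.2],[0,0,-0.4,0,6.2],[0,0,0,0,6.2]]'
python3 -m creep '[[0,0,-0.3,0,6.2],[0,0,-0.2,0,6.2],[0,0,0,0,6.2]]'
```

```text
clock: 11.9
eef_pos: [0.5405, 0.3088, -0.0128]
orientation: [0.504, -0.504, -0.496, 0.496]
wrist_force: [-0.3, 0.3, -0.6]
gripper_width: 0.0622
clock: 12.28
eef_pos: [0.5408, 0.3089, -0.0174]
orientation: [0.504, -0.504, -0.496, 0.496]
wrist_force: [0.7, 0.0, -0.2]
gripper_width: 0.0622
```

```bash
python3 -m creep '[[0.05,0,0,0,3.6],[0,0,0,0,3.6],[0,0,0,0,3.6],[0,0,0,0,3.6]]'
python3 -m creep '[[0,0,2,0,3.6],[0,0,4,0,3.6],[0,0,0,0,3.6]]'
python3 - <<'E'
from fit import *
c=take('wrist','w7');S=readout.sense();print(S['eef_pos'])
for z in (0,S['eef_pos'][2]+.0174):
    x,A,B,m=locate(c,SH['tin'],(.541,.309),z,thr=lambda b,g,r:(r>130)&(b>120)&(g>130));print(z,x,A,B)
E
```

```text
clock: 12.78
eef_pos: [0.5417, 0.3091, -0.0167]
orientation: [-0.504, 0.504, 0.496, -0.496]
wrist_force: [0.7, 0.2, 2.0]
gripper_width: 0.0445
clock: 13.15
eef_pos: [0.5439, 0.3102, 0.0488]
orientation: [-0.503, 0.505, 0.499, -0.493]
wrist_force: [0.1, 0.6, -0.2]
gripper_width: 0.0438
[0.54278881 0.30966134 0.04616817]
0 [0.57833001 0.30948519] 6606 3007.177663434879
0.06356816844668159 [0.5447983  0.30985572] 6606 6520.149635280715
```

```bash
python3 -m creep '[[0,0,4.5,0,3.6],[0.35,-4,3.5,0,3.6],[0.35,-5.5,1,0,3.6],[0.35,-5.5,0.5,0,3.6],[0.35,-5.5,0,0,3.6],[0.35,-5.5,0,0,3.6],[0.35,-5,0,0,3.6],[0.35,-4.9,0,0,3.6]]'
python3 -m creep '[[0,0,0,0,3.6],[0,0,0,0,3.6]]'
python3 - <<'E'
from fit import *
c=take('wrist','w8');S=readout.sense();e=S['eef_pos'];print(e)
p=c['pixels'].copy()
for P,col in ((cyl((.042,.006))+[.5675,-.0494,0],(255,255,0)),(box(np.radians(-.9))+[.567,-.0493,.006],(0,255,0)),(SH['tin']+[e[0],e[1],e[2]+.0174],(0,0,255))):
    for u in proj(c,P): cv2.circle(p,tuple(np.round(u).astype(int).tolist()),0,col,-1)
cv2.imwrite('pics/w8o.png',cv2.resize(p[120:340,120:400],None,fx=2.7,fy=2.7,interpolation=cv2.INTER_NEAREST))
E
```

```text
clock: 14.2
eef_pos: [0.5652, -0.0517, 0.1368]
orientation: [0.505, -0.503, -0.496, 0.496]
wrist_force: [0.1, 0.2, -0.8]
gripper_width: 0.0442
clock: 14.45
eef_pos: [0.5655, -0.0497, 0.1371]
orientation: [0.505, -0.503, -0.496, 0.496]
wrist_force: [0.1, 0.0, -0.8]
gripper_width: 0.0441
[ 0.56560863 -0.04913636  0.13728815]
```

View pics/w8o.png

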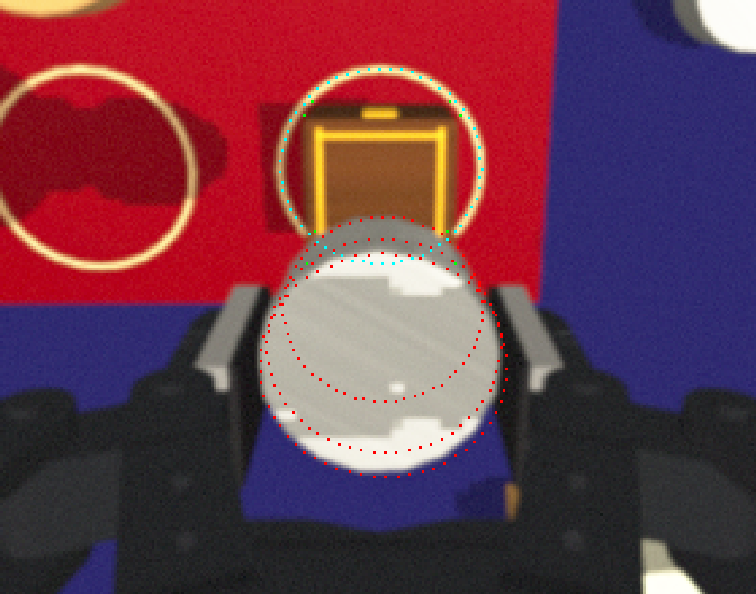

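The box at (380,170) is centred in its circle, and the tin at (380,362) is level in the jaws and centred to within 1 mm. I'll lower it.

```bash
python3 -m creep '[[0.15,0,-4,0,3.6],[0,0,-3,0,3.6],[0,0,-2,0,3.6],[0,0,-1,0,3.6],[0,0,0,0,3.6],[0,0,0,0,3.6],[0,0,0,0,3.6]]'
```

```text
clock: 15.38
eef_pos: [0.5682, -0.0502, 0.0392]
orientation: [-0.503, 0.505, 0.496, -0.496]
wrist_force: [-0.1, 0.2, -0.5]
gripper_width: 0.0442
```

```bash
python3 -m creep '[[-0.1,0.08,-0.5,0,3.6],[0,0,-0.3,0,3.6],[0,0,-0.2,0,3.6],[0,0,0,0,3.6],[0,0,0,0,3.6]]'
```

```text
clock: 16.0
eef_pos: [0.5664, -0.0493, 0.0279]
orientation: [-0.504, 0.504, 0.496, -0.496]
wrist_force: [0.3, 0.7, -1.0]
gripper_width: 0.044
```

```bash
python3 -m creep '[[0,0,-0.1,0,3.6],[0,0,0,0,3.6],[0,0,0,0,3.6]]'
```

```text
clock: 16.38
eef_pos: [0.5666, -0.0493, 0.0273]
orientation: [-0.504, 0.504, 0.496, -0.496]
wrist_force: [-0.5, -0.5, 1.9]
gripper_width: 0.0441
```

```bash
python3 -m creep '[[0,0,0,0,5],[0,0,0,0,6.5],[0,0,0,0,7.5],[0,0,3,0,7.5],[0,0,5,0,8.5],[0,0,5.5,0,8.5],[0,5,2,0,8.5],[0,5,0,0,8.5]]'
python3 -m creep '[[-2.5,4,0,0,8.5],[-3.5,4,0,0,8.5],[-3.5,4,0,0,8.5],[-3.25,1.55,0,0,8.5],[0,0,0,0,8.5],[0,0,0,0,8.5]]'
python3 - <<'E'
from fit import *
S=readout.sense();e=S['eef_pos'];print(e)
c=take('wrist','w9');x,A,B,m=locate(c,SH['jar'],(.4395,.186),thr=lambda b,g,r:(r>b*.8)|(g>110));print(x,A,B)
p=c['pixels'].copy()
for u in proj(c,SH['jar']+[.4395,.1862,0]): cv2.circle(p,tuple(np.round(u).astype(int).tolist()),0,(0,0,255),-1)
c=take('top','top9');u=proj(c,[[.56,-.05,0]])[0].astype(int)
z=cv2.resize(c['pixels'][u[1]-40:u[1]+40,u[0]-40:u[0]+40],(400,400),interpolation=cv2.INTER_CUBIC)
cv2.imwrite('pics/c9.png',np.hstack([cv2.resize(p,(400,400*384//512+100)),z]))
E
```

```text
clock: 17.38
eef_pos: [0.5676, 0.0514, 0.1852]
orientation: [-0.503, 0.506, 0.497, -0.494]
wrist_force: [0.5, 0.2, -0.5]
gripper_width: 0.0852
clock: 18.12
eef_pos: [0.4393, 0.1861, 0.182]
orientation: [-0.504, 0.504, 0.496, -0.496]
wrist_force: [0.5, -0.4, -0.5]
gripper_width: 0.0852
[0.43931525 0.18605196 0.182003  ]
[0.43998649 0.18668964] 2033 1902.768882679171
```

View pics/c9.png

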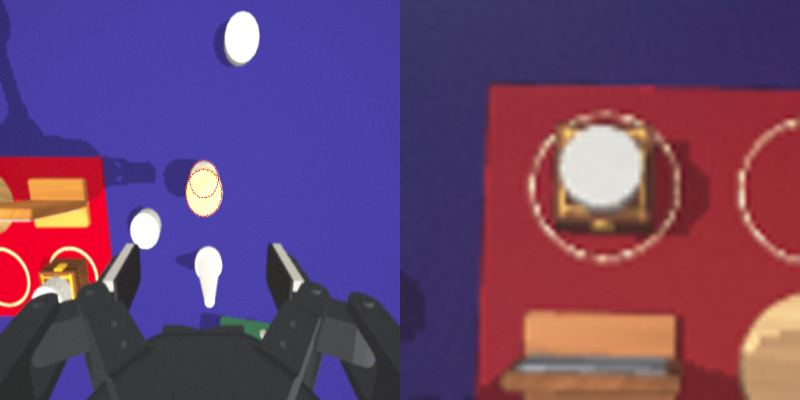

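The tin sits on the box at (601,165) inside the stitched circle. The jar at (203,185) fits the prediction. I'll grip the jar.

```bash
python3 -m creep '[[0.03,0.03,-5,0,8.5],[0,0,-5,0,8.5],[0,0,-4,0,8.5],[0,0,-2,0,8.5],[0,0,0,0,8.5],[0,0,0,0,8.5],[0,0,0,0,8.5]]'
```

```text
clock: 19.1
eef_pos: [0.4403, 0.1867, 0.0235]
orientation: [-0.504, 0.504, 0.497, -0.495]
wrist_force: [-0.7, 0.4, -0.0]
gripper_width: 0.0849
```

```bash
python3 -m creep '[[0,0,-0.7,0,8.5],[0,0,-0.6,0,8.5],[0,0,0,0,4],[0,0,0,0,4],[0,0,0,0,4],[0,0,0,0,4],[0,0,0,0,4]]' 45
python3 -m creep '[[0,0,3,0,4],[0,0,5,0,4],[0,0,5,0,4],[0,0,3,0,4],[0,0,0,0,4],[0,0,0,0,4]]'
```

```text
clock: 19.98
eef_pos: [0.4394, 0.1866, 0.0091]
orientation: [-0.504, 0.504, 0.496, -0.496]
wrist_force: [-0.3, 0.3, 0.9]
gripper_width: 0.0472
clock: 20.72
eef_pos: [0.4386, 0.1863, 0.1667]
orientation: [0.504, -0.504, -0.495, 0.497]
wrist_force: [-0.6, 0.3, -1.9]
gripper_width: 0.0469
```

```bash
python3 -m creep '[[1.39,-5.29,0.5,0,4],[1.39,-5.29,0.5,0,4],[1.39,-5.29,0,0,4],[1.39,-5.29,0,0,4],[1.39,-5.29,0,0,4],[1.39,-5.29,0,0,4],[1.39,-5.29,0,0,4],[1.39,-5.29,0,0,4]]'
python3 -m creep '[[1.37,-5.27,0,0,4],[0,0,0,0,4],[0,0,0,0,4],[0,0,0,0,4]]'
python3 - <<'E'
from fit import *
c=take('wrist','w10');S=readout.sense();e=S['eef_pos'];print(e)
p=c['pixels'].copy()
for P,col in ((cyl((.042,.006))+[.5635,-.2896,0],(255,255,0)),(SH['jar']+[e[0],e[1],e[2]-.0091],(0,0,255))):
    for u in proj(c,P): cv2.circle(p,tuple(np.round(u).astype(int).tolist()),0,col,-1)
cv2.imwrite('pics/w10o.png',cv2.resize(p[100:384,120:400],None,fx=2.1,fy=2.1,interpolation=cv2.INTER_NEAREST))
E
```

```text
clock: 21.72
eef_pos: [0.5497, -0.238, 0.1756]
orientation: [0.505, -0.502, -0.496, 0.496]
wrist_force: [1.6, 0.8, -0.9]
gripper_width: 0.0468
clock: 22.22
eef_pos: [0.5639, -0.2881, 0.1783]
orientation: [0.504, -0.503, -0.496, 0.496]
wrist_force: [-0.0, 0.0, -1.0]
gripper_width: 0.0474
[ 0.56406972 -0.28812337  0.17886078]
```

View pics/w10o.png

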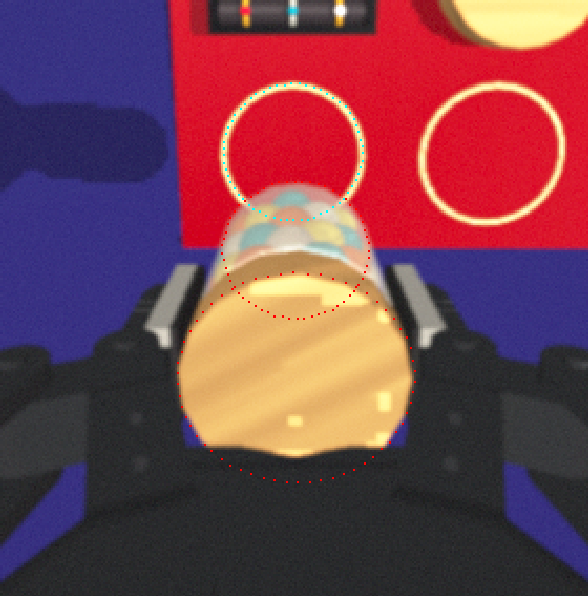

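The jar is upright in the jaws at (296,375), and the circle prediction at (293,150) is exact. I'll lower it.

```bash
python3 -m creep '[[-0.06,-0.15,-5,0,4],[0,0,-5,0,4],[0,0,-3,0,4],[0,0,-1.8,0,4],[0,0,0,0,4],[0,0,0,0,4],[0,0,0,0,4],[0,0,0,0,4]]'
```

```text
clock: 23.28
eef_pos: [0.5641, -0.2912, 0.0322]
orientation: [-0.503, 0.505, 0.496, -0.496]
wrist_force: [0.2, 0.2, -1.7]
gripper_width: 0.047
```

```bash
python3 -m creep '[[-0.05,0.15,-0.6,0,4],[0,0,-0.5,0,4],[0,0,-0.4,0,4],[0,0,0,0,4],[0,0,0,0,4]]'
```

```text
clock: 23.9
eef_pos: [0.563, -0.2893, 0.0157]
orientation: [0.504, -0.504, -0.496, 0.496]
wrist_force: [-1.0, 0.1, -1.1]
gripper_width: 0.0471
```

```bash
python3 -m creep '[[0,0,-0.15,0,4],[0,0,0,0,4],[0,0,0,0,4]]'
```

```text
clock: 24.28
eef_pos: [0.5632, -0.2895, 0.0152]
orientation: [-0.504, 0.504, 0.496, -0.496]
wrist_force: [-1.8, 1.7, 4.7]
gripper_width: 0.0475
```

```bash
python3 -m creep '[[0,0,0,0,5.5],[0,0,0,0,7],[0,0,0,0,8.5],[0,0,4,0,8.5],[0,0,5,0,8.5],[0,0,5,0,8.5],[0,4,3,0,8.5],[0,5.5,0,0,8.5]]'
python3 -m creep '[[-0.15,5.5,0,0,8.5],[-0.15,5.5,0,0,8.5],[-0.15,5.5,0,0,8.5],[-0.15,5.5,0,0,8.5],[-0.15,5.5,0,0,8.5],[-0.15,5.5,0,0,8.5],[0,5.65,0,0,8.5],[0,0,0,0,8.5]]'
python3 -m creep '[[0,0,0,0,8.5],[0,0,0,0,8.5]]'
python3 - <<'E'
from fit import *
S=readout.sense();print(S['eef_pos']);c=take('wrist','w11');w=lambda b,g,r:(r>150)&(b>130)&(g>140)
x,A,B,m=locate(c,SH['cone'],(.5542,.192),thr=w);print(x,A,B)
E
```

```text
clock: 25.28
eef_pos: [0.5642, -0.1949, 0.1883]
orientation: [-0.502, 0.507, 0.496, -0.494]
wrist_force: [0.3, 0.2, -0.5]
gripper_width: 0.0848
clock: 26.28
eef_pos: [0.5532, 0.1959, 0.1839]
orientation: [0.503, -0.502, -0.497, 0.497]
wrist_force: [-0.1, -1.0, -0.3]
gripper_width: 0.0847
clock: 26.52
eef_pos: [0.5543, 0.1908, 0.1845]
orientation: [-0.504, 0.504, 0.496, -0.496]
wrist_force: [0.4, -0.3, 0.0]
gripper_width: 0.085
[0.55427787 0.19080337 0.18446684]
[0.55421602 0.19262822] 1189 1058.5372986822622
```

```bash
python3 -m creep '[[0,0.13,-5,0,8.5],[0,0,-5,0,8.5],[0,0,-3.2,0,8.5],[0,0,-1.5,0,8.5],[0,0,0,0,8.5],[0,0,0,0,8.5],[0,0,0,0,8.5]]'
```

```text
clock: 27.45
eef_pos: [0.5551, 0.1937, 0.0394]
orientation: [-0.503, 0.505, 0.497, -0.495]
wrist_force: [-0.0, -0.0, -0.6]
gripper_width: 0.0851
```

```bash
python3 -m creep '[[-0.05,-0.1,-0.8,0,8.5],[0,0,-0.7,0,8.5],[0,0,0,0,8.5],[0,0,0,0,5],[0,0,0,0,1.8],[0,0,0,0,1.8],[0,0,0,0,1.8],[0,0,0,0,1.8]]' 45
python3 -m creep '[[0,0,0,0,1.8],[0,0,0,0,1.8],[0,0,0,0,1.8],[0,0,2,0,1.8],[0,0,2,0,1.8],[0,0,0,0,1.8],[0,0,0,0,1.8]]'
python3 - <<'E'
from fit import *
c=take('wrist','w12');s=take('scene','s12');print(readout.sense()['eef_pos'])
a=cv2.resize(c['pixels'],(533,400));u=proj(s,[[.554,.192,0.08]])[0].astype(int)
b=cv2.resize(s['pixels'][max(u[1]-50,0):u[1]+50,u[0]-33:u[0]+33],(264,400),interpolation=cv2.INTER_CUBIC)
cv2.imwrite('pics/c12.png',np.hstack([a,b]))
E
```

```text
clock: 28.45
eef_pos: [0.5539, 0.1926, 0.0229]
orientation: [-0.504, 0.504, 0.496, -0.496]
wrist_force: [0.5, 0.1, 2.3]
gripper_width: 0.0227
clock: 29.32
eef_pos: [0.5535, 0.1924, 0.0624]
orientation: [-0.504, 0.504, 0.496, -0.496]
wrist_force: [0.7, -0.1, -0.6]
gripper_width: 0.0228
[0.5529829  0.19228951 0.06146877]
```

View pics/c12.png

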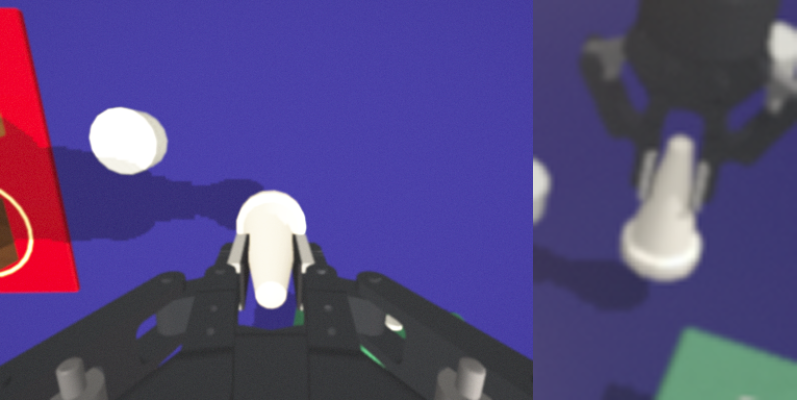

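The cone is held upright and clear of the table, its foot at (270,212) in the wrist view. I'll carry it along x≈0.55, in front of the mirror, then back over the riser.

```bash
python3 -m creep '[[0,0,4,0,1.8],[0,0,5,0,1.8],[0,-4,2.5,0,1.8],[0,-5.3,0.5,0,1.8],[0,-5.3,0,0,1.8],[0,-5.3,0,0,1.8],[0,-5.3,0,0,1.8],[0,-5.3,0,0,1.8]]'
python3 -m creep '[[0,-5.3,0,0,1.8],[-4.6,0,0,0,1.8],[-4.6,0,0,0,1.8],[0,0,0,0,1.8],[0,0,0,0,1.8],[0,0,0,0,1.8]]'
python3 - <<'E'
from fit import *
c=take('wrist','w13');S=readout.sense();e=S['eef_pos'];print(e)
p=c['pixels'].copy()
for P,col in ((cyl((.042,.030))+[.4605,-.1678,0.006],(255,255,0)),(SH['cone']+[e[0],e[1],e[2]-.0229],(0,0,255))):
    for u in proj(c,P): cv2.circle(p,tuple(np.round(u).astype(int).tolist()),0,col,-1)
cv2.imwrite('pics/w13o.png',cv2.resize(p[100:384,100:420],None,fx=2.1,fy=2.1,interpolation=cv2.INTER_NEAREST))
E
```

```text
clock: 30.42
eef_pos: [0.553, -0.1142, 0.1815]
orientation: [0.504, -0.504, -0.496, 0.496]
wrist_force: [1.5, -0.2, -1.4]
gripper_width: 0.0225
clock: 31.18
eef_pos: [0.4621, -0.1654, 0.1822]
orientation: [0.504, -0.504, -0.496, 0.496]
wrist_force: [-0.3, 1.2, -1.2]
gripper_width: 0.0229
[ 0.4621396  -0.16537934  0.18216199]
```

View pics/w13o.png

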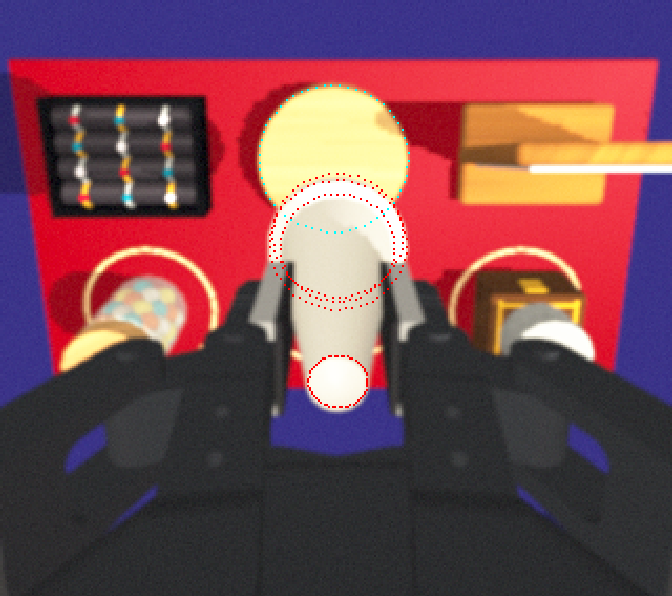

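The cone is upright at (338,240), and the riser outline at (333,158) fits the prediction. I'll lower it.

```bash
python3 -m creep '[[-0.16,-0.24,-4,0,1.8],[0,0,-3.5,0,1.8],[0,0,-2,0,1.8],[0,0,-1,0,1.8],[0,0,0,0,1.8],[0,0,0,0,1.8],[0,0,0,0,1.8]]'
```

```text
clock: 32.1
eef_pos: [0.4606, -0.1683, 0.0787]
orientation: [-0.503, 0.505, 0.496, -0.496]
wrist_force: [-1.5, -0.2, -0.3]
gripper_width: 0.0226
```

```bash
python3 -m creep '[[0,0.05,-0.6,0,1.8],[0,0,-0.5,0,1.8],[0,0,-0.3,0,1.8],[0,0,0,0,1.8],[0,0,0,0,1.8]]'
```

```text
clock: 32.72
eef_pos: [0.46, -0.1675, 0.0635]
orientation: [-0.504, 0.504, 0.496, -0.496]
wrist_force: [-0.4, 0.2, -1.0]
gripper_width: 0.0225
```

```bash
python3 -m creep '[[0,0,-0.2,0,1.8],[0,0,0,0,1.8],[0,0,0,0,1.8]]'
```

```text
clock: 33.1
eef_pos: [0.4599, -0.1674, 0.0614]
orientation: [0.504, -0.504, -0.496, 0.496]
wrist_force: [1.1, -0.6, -1.0]
gripper_width: 0.0223
```

```bash
python3 -m creep '[[0.05,0,-0.15,0,1.8],[0,0,0,0,1.8],[0,0,0,0,1.8]]'
```

```text
clock: 33.48
eef_pos: [0.4604, -0.1674, 0.0599]
orientation: [0.504, -0.504, -0.496, 0.496]
wrist_force: [0.3, -0.5, -0.9]
gripper_width: 0.0229
```

```bash
python3 -m creep '[[0,0,-0.1,0,1.8],[0,0,0,0,1.8],[0,0,0,0,1.8]]'
```

```text
clock: 33.85
eef_pos: [0.4605, -0.1675, 0.059]
orientation: [-0.504, 0.504, 0.496, -0.496]
wrist_force: [1.3, -0.0, 0.2]
gripper_width: 0.0228
```

```bash
python3 -m creep '[[0,0,-0.05,0,1.8],[0,0,0,0,1.8],[0,0,0,0,3],[0,0,0,0,5],[0,0,0,0,5.5],[0,0,3,0,5.5],[0,0,5,0,5.5],[0,0,5,0,5.5]]'
python3 -m creep '[[-2,0,5,0,5.5],[-4,3,0,0,5.5],[-4,5,0,0,5.5],[0,5.5,0,0,5.5],[0,5.5,0,0,5.5],[0,5.5,0,0,5.5],[0,5.5,0,0,5.5],[0,0,0,0,5.5]]'
python3 - <<'E'
from fit import *
S=readout.sense();print(S['clock'],S['eef_pos'],S['wrist_force'])
out=[]
for n in('top','scene'):
    c=take(n,n+'14');p=c['pixels'].copy();d=[.0013,0,0] if n=='top' else [-.0014,.0003,0]
    for P,col in((box(np.radians(-.9))+[.5675,-.0494,.006],(0,255,0)),(SH['tin']+[.5675,-.0494,.044],(255,255,0)),(SH['jar']+[.5635,-.2896,.006],(0,255,255)),(SH['cone']+[.4605,-.1678,.036],(255,0,255))):
        for u in proj(c,P+d): cv2.circle(p,tuple(np.round(u).astype(int).tolist()),0,col,-1)
    u=proj(c,[[.52,-.17,0.03]])[0].astype(int);r=[q[u[1]-55:u[1]+55,u[0]-75:u[0]+75] for q in(c['pixels'],p)]
    out.append(np.hstack([cv2.resize(q,(400,293),interpolation=cv2.INTER_CUBIC if i==0 else cv2.INTER_NEAREST) for i,q in enumerate(r)]))
cv2.imwrite('pics/c14.png',np.vstack(out))
E
```

```text
clock: 34.85
eef_pos: [0.4601, -0.1673, 0.1894]
orientation: [0.504, -0.504, -0.496, 0.496]
wrist_force: [-0.5, -0.4, 0.6]
gripper_width: 0.0552
clock: 35.85
eef_pos: [0.3605, 0.1346, 0.2381]
orientation: [0.502, -0.502, -0.498, 0.498]
wrist_force: [-1.0, -0.9, 0.4]
gripper_width: 0.055
35.85 [0.36052773 0.13455285 0.23808677] [-0.96133463 -0.89748904  0.35862655]
```

View pics/c14.png

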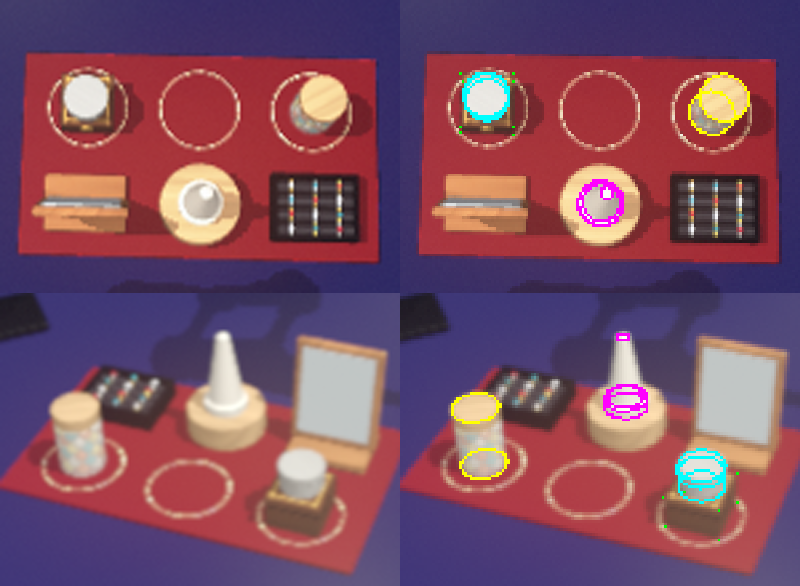

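The fitted models overlay all four objects within about a pixel in both views. I'll check that the bystanders haven't moved, then hand in.

Run:
```python
from fit import *
a,b=load('scene0')['pixels'],load('scene14')['pixels']
g=lambda p:cv2.cvtColor(p,cv2.COLOR_BGR2GRAY).astype(np.float32)
for n,(x,y,w,h) in {'cash':(340,245,90,75),'gift':(248,255,55,55),'bracelet':(112,110,55,52)}.items():
    print(n,cv2.phaseCorrelate(g(a)[y:y+h,x:x+w],g(b)[y:y+h,x:x+w]))
print(env.close_job())
```

```text
cash ((-0.08068980417019844, 0.6857274073470307), 0.6176509359854239)
gift ((-0.002320223719333825, -0.02270620596402395), 0.9961146240764194)
bracelet ((0.0071904933359121515, 0.014982781375085352), 0.986304403823099)
the job is handed in; nothing more can be done
None
```

I placed all four things in the order asked and handed the job in at about 36 s of the 128 s. The jewel box is on the circle in front of the mirror with the tin on it. The bead jar is on the circle in front of the ring tray, and the ring cone is on the riser.

- **Placement:** In the last top and scene pictures all four stand upright and released. They match their intended places within about a pixel, roughly 1–3 mm. The arm had backed well away.
- **Tin:** The first grasp closed above the lid with about 6 N on it, because the fingertips sit about 24 mm higher than the reported tool point. The tin did not move, and the second, lower grasp held.
- **Bystanders:** The gift boxes and bracelet stand showed no shift. The cash box check was unclear: it read 0.7 px with a weak match, probably because the tin and cone beside it were removed from that crop. The gripper came close to the cash box while taking the tin, but no contact force was seen.
- **Disagreement:** The top and scene cameras differed by about 3 mm in x, up to 6 mm on the riser. I used values between the two, and the wrist camera agreed with them.

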